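Shut the camera case and fasten its hasp

ROBOT

A 6-joint arm with a two-finger parallel gripper is mounted at the origin on the work surface. World frame = base frame: x ahead of the robot, y to its left, z up, the work surface at z = 0. Lengths are in m, angles in rad, forces in N, time in s.
With the tool pointing down it reaches from about 0.3 to 0.775 m from the base axis. Payload 14.6 kg.
Tool frame: the origin (TCP) lies midway between the tips of the shut fingers; the grasp point (between the pads) lies 19 mm behind it; z points along the fingers, y is the line along which they close (so a half turn about z gives the same grasp; the last joint's range is limited). The gripper opens to 94 mm and grips with 3 to 60 N. Pads are 16 mm wide; open, the fingers measure 119 mm over their backs; the gripper's body (75 mm by 177 mm) begins 78 mm behind the grasp point.
Start: joints at [1.232, 0.3, 1.521, -0, 1.321, -0.067], TCP at [0.148, 0.53, 0.205] pointing down, gripper open.
Joint ranges: [-3.03, 3.03], [-0.79, 2.21], [0.23, 2.52], [-1.04, 4.18], [0, 3.07], [-2.55, 2.55]. Speed limits (rad/s): [2.22, 2.22, 2.57, 3.14, 3.14, 3.14].

INTERFACE

Orientations are given as a rotation vector (axis times angle).
In Python, from plant import robot gives the robot as it stands.
- The arm moves only by the tool jog_arm, never from a script. Its argument "steps" is a list that holds one entry, the list of rows, each a list of 5 numbers: the shift along the world's x, y, z in m, then the turn about the world's z in rad, then the finger opening in m, from 0 to 0.094. A call has 1 to 5 rows; each row is the pose to reach, as a shift and turn from the pose commanded when the call began; what a row does not reach only later rows make up. A row lasts 1/12 s, in which the tool goes at most 41.7 mm and 7.16 degrees, less where a joint would pass 70% of its speed; a pose out of reach is approached as far as the arm can. A call with a gripper value outside its range is refused whole. The fingers move at their own pace and stop on an object; "force" is the grip in N (left out, the last holds). Time passes only in rows, so rows that repeat a pose let the fingers close. It gives the time, the measured TCP pose, the force, the opening and the grip force at its end, in the units of the state.
- robot.get_state(): the state, without advancing time (a new reading comes with each control period).
- robot.read_camera(name): name is "scene" or "top" or "wrist"; returns the picture (420x560x3 uint8, red, green, blue); there is no depth.
- robot.camera_info(name): a dict with "mtx" (3x3 intrinsics, pixels), "k1" (the pictures are not rectified: a ray, as slopes to the right and down, at radius r is drawn at 1 + k1 r^2 times it, then the intrinsics apply), "R" (3x3) and "t" (3): a world point X has camera coordinates R X + t; the wrist camera has in their place "mount" (4x4, takes a point from camera to tool coordinates, whose origin is the TCP and whose axes are the flange's). Camera axes: x right, y down, z forward; pixel columns grow to the right and rows downward; lengths in m; the calibration is good to about 2 mm. A picture is of the moment at which its call begins: read the wrist's pose just before it. camera_info takes no time and is no camera call.
- robot.finish_job(): hands the job in; it is judged then, once.
Trained networks look in the newest picture that a camera, given by its name, has taken for a name from the list of things; names that differ only in an ending like _2 or _b are one class to them, and where a whole thing is asked for, a point or a joint stands for the part that bears it (a point fixed in the world has none). Each returns a list of dicts, best first, with "conf" (0 to 1); they miss things now and then, are a little off and sometimes report something else, mostly with a low value. They report only what shows in the picture. A call takes as long as a camera call.
- robot.spot_in(camera, thing): "at" ([x, y, z] in m, in the coordinates of the camera as it stood for that picture, good to about 4 mm: the middle of the surface that is visible of it).
- robot.regions_of(camera, thing): "region" (420x560 bool, what is visible of it).
The state is a dict: "time_s": time; "joints": joint angles; "dq": joint speeds; "effort": joint torques, N m; "position": TCP position; "orientation": TCP orientation; "contact_force": force on the tool from outside, world axes, zero at the start; "wrist_torque": the same for the moment, N m; "gripper_width": finger opening in m; "grasp_force": force on a finger pad.
Only numpy, scipy, OpenCV 4.12 (cv2) and the standard library are available. Lean on these libraries where they do the work, as an engineer would, in place of code of your own. Each camera call takes 0.05 s, during which the arm holds its last target. There are 200 camera calls.

TASK

Close up the equipment case on the repair bench. First push its raised lid fully shut while the hasp is still folded back, then swing the hasp forward over the catch so that it lies flat on the case with the catch standing through its slot. Leave the camera, the lens and the screwdriver beside the case where they are.

Things in the scene. Friction and masses are not known exactly. Their poses are not given: they have to be found in the camera images.
- case: Aluminium equipment case with black edges, fixed on the bench, 270 mm deep (its x), 280 wide (its y), 102 high when shut. Origin: centre of its underside, z up. Front = its -x. The front of the top (x -135 to -17 mm) is a fixed deck at z 102 mm with the catch; the lid covers the rest (x -15 to +135), hinged along the rear edge: hinge line along y at x +135, z 90 mm.
- lid (a joint): Lid angle, 0 = fully shut, grows as its front edge rises (stop at 1.0 rad; starts 0.45 to 0.8). Flat plate 150 mm from hinge to front edge, 280 mm wide, 12 mm thick; shut, its top is at z 102 mm, level with the deck. Stiff hinge (0.5 N m of friction, lid 0.28 to 0.52 kg): it stays where it is left.
- lid_edge (a point): Middle of the top front edge of the lid, 150 mm from the hinge.
- hasp (a joint): Hasp angle relative to the lid: 0 = closed (flat over the deck, pointing to the case's front), 1.57 = square to the lid, stop at 2.3 = leaning back over the lid; starts 1.7 to 2.2. Hinge friction 0.08 N m, no spring or snap: it stays where it is left.
- hasp_pin (a point): Middle of the hasp's hinge pin (along the case's y), on the lid at its front edge; lid shut: x -10, y 0, z 107 mm in the case's frame. The hasp is a flat dark steel strap 46 mm wide, 100 mm from pin to tip, 4 mm thick, 90 g, with a slot 14 mm long, 26 mm wide (across), centred 62 mm from the pin. Closed, its upper face is at z 108 mm in the case's frame.
- hasp_tip (a point): Middle of the hasp's free end, 100 mm from the pin.
- catch (a point): Top of the catch: an upright staple of 6 mm steel wire fixed to the deck, 22 mm wide along the case's y, 19 mm above the deck, at x -72, y 0 in the case's frame. It stands through the slot of the closed hasp and sticks up 13 mm above it.
- camera: Old still camera standing loose on the bench, bystander, 135 mm wide (its y), 85 mm deep with the lens (towards its -x), 92 mm high, 0.6 kg. Origin: underside, under the camera's body.
- lens: Black camera lens standing loose on end, bystander, 68 mm diameter, 75 mm high. Origin: centre of its underside.
- screwdriver: Screwdriver lying loose on the bench before the case's front, bystander, 170 mm long along its x.

How it is judged:
On the way, in this order (a step that is already met when the one before it is completed fails the run):
1. the lid is shut (within 0.05 rad) with the hasp still up, clear of the catch (value of joint lid below 0.05 rad and value of joint hasp above 0.5 rad), for 0.2 s.
2. the hasp lies over the catch (within 0.12 rad of flat) with the lid shut (value of joint lid below 0.05 rad and value of joint hasp below 0.12 rad), for 0.2 s.
At the end, for the whole second after the job is handed in: The lid is shut (within 0.05 rad), the hasp lies flat over the catch (within 0.12 rad), both at rest; camera, lens and screwdriver within 30 mm of where they stood (all of step 2 and velocity of joint each of lid, hasp below 0.05 rad/s); the robot touches nothing.
It fails at once if the camera is moved more than 30 mm (distance of camera from where it was at the start of the episode above 0.03 m).
It fails at once if the lens is moved more than 30 mm (distance of lens from where it was at the start of the episode above 0.03 m).
It fails at once if the screwdriver is moved more than 30 mm (distance of screwdriver from where it was at the start of the episode above 0.03 m).
It also fails if it takes over 45 s, if anything falls off the work surface, if the arm or the gripper's body presses on something with over 40 N, if the wrist force passes 120 N, or if a joint passes its speed limit or range.

## Working session

There is one attempt and no reset: what is moved stays moved. The work goes in short steps, Python scripts to look and compute and a tool call to move; the robot and the scene stay as the last step left them, time stands still between calls to the robot, and variables do not carry over. Pictures are saved under pics/ and viewed, at most 10 in all, crops included, and the job is handed in when it is done.

Besides the shell and the picture viewer there is one more tool, called in YAML: its name, and indented under it one key for each argument. jog_arm: Moves the arm, as the interface text tells. Its arguments: {"type":"object","properties":{"steps":{"type":"array","items":{"type":"array","items":{"type":"array","items":{"type":"number"}}}},"force":{"type":"number"}},"required":["steps"]}

```bash
ls; mkdir -p pics
cat > h.py <<'E'
import numpy as np, cv2
from plant import robot
from scipy.spatial.transform import Rotation as Ro
def ext(name,st=None):
    i=robot.camera_info(name)
    if 'R' in i: return np.array(i['R']),np.array(i['t']),i
    M=np.array(i['mount']); st=st or robot.get_state()
    T=np.eye(4);T[:3,:3]=Ro.from_rotvec(st['orientation']).as_matrix();T[:3,3]=st['position']
    C=np.linalg.inv(T@M); return C[:3,:3],C[:3,3],i
def toworld(name,p):
    R,t,_=ext(name); return R.T@(np.array(p)-t)
def proj(name,X):
    R,t,i=ext(name); c=np.atleast_2d(X)@R.T+t; s=c[:,:2]/c[:,2:]
    s=s*(1+i['k1']*(s**2).sum(1,keepdims=True)); m=np.array(i['mtx'])
    return s*[m[0,0],m[1,1]]+m[:2,2]
def spot(name,th):
    for d in robot.spot_in(name,th)[:2]: print(name,th,round(d['conf'],2),toworld(name,d['at']).round(4))
E
python3 - <<'E'
from h import *
print(robot.get_state())
a=[robot.read_camera(n) for n in('scene','top')]
cv2.imwrite('pics/s.png',a[0][:,:,::-1]);cv2.imwrite('pics/t.png',a[1][:,:,::-1])
for n in('scene','top'):
  for th in('case','lid','lid_edge','hasp','hasp_pin','hasp_tip','catch','camera','lens','screwdriver'): spot(n,th)
E
```

```text
pics
{'time_s': 0.0, 'joints': array([ 1.23242287e+00,  3.00478491e-01,  1.52156997e+00, -4.36827311e-06,
        1.32069227e+00, -6.65723015e-02]), 'dq': array([ 0.00097534, -0.00010953,  0.00142713,  0.00048608,  0.0013881 ,
       -0.00021575]), 'effort': array([ 6.50967522e-04, -5.31794250e+01, -3.52739525e+01,  7.08467234e-02,
        2.42924545e-02, -8.16665647e-05]), 'position': array([0.14756068, 0.5295693 , 0.20488697]), 'orientation': array([-4.25598801e-01, -3.11240139e+00,  1.76776414e-03]), 'contact_force': array([0.22894092, 0.25465931, 0.00260983]), 'wrist_torque': array([-0.01458115,  0.02985046, -0.01481619]), 'grasp_force': 0.0, 'gripper_width': 0.09390005724128765}
scene lid 0.85 [0.6666 0.0837 0.1541]
scene lid_edge 0.74 [0.6703 0.0799 0.1503]
scene hasp 0.61 [0.6586 0.0914 0.2391]
scene hasp_pin 0.61 [0.6627 0.0885 0.2361]
scene hasp_pin 0.2 [0.6675 0.079  0.1506]
scene hasp_tip 0.6 [0.6619 0.0933 0.234 ]
scene catch 0.82 [0.6576 0.0637 0.1069]
scene catch 0.43 [0.6634 0.0928 0.236 ]
scene camera 0.61 [ 0.5124 -0.1402  0.0639]
scene lens 0.93 [0.6323 0.3753 0.0572]
top case 0.65 [0.5834 0.105  0.0979]
top lid 0.88 [0.6533 0.0879 0.1753]
top lid_edge 0.95 [0.6537 0.0937 0.1661]
top hasp 0.79 [0.6526 0.0888 0.2289]
top hasp_pin 0.57 [0.6536 0.0923 0.2335]
top hasp_tip 0.94 [0.6548 0.0946 0.2318]
top catch 0.92 [0.5833 0.1041 0.1003]
top lens 0.67 [0.6064 0.3837 0.0704]
top lens 0.35 [0.6506 0.0921 0.2308]
top screwdriver 0.81 [0.3864 0.1322 0.022 ]
```

View pics/s.png

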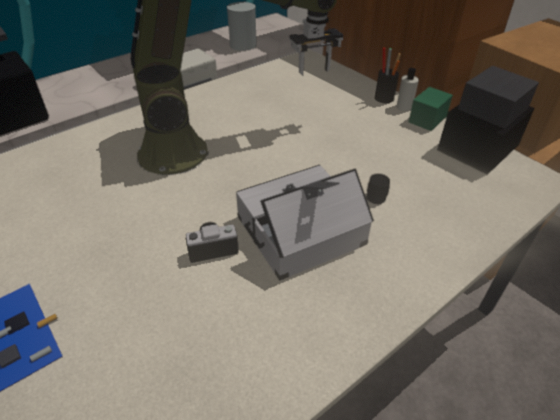

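View pics/t.png

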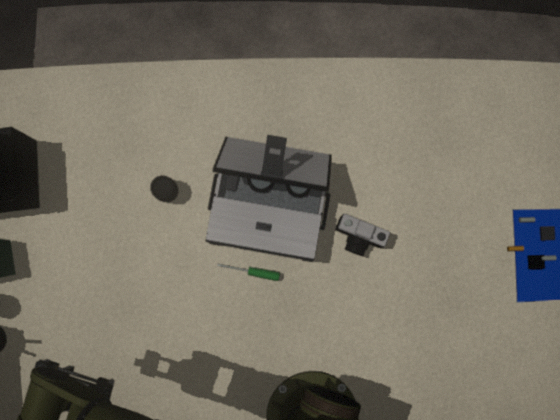

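The scene view shows the case with its lid raised: lid front edge (266,208)-(358,173), hasp standing at about (312,190). The top view shows the deck corners near (207,240) and (312,258), the catch at (263,227) and the screwdriver at (255,271). I'll crop both to pick exact corners.

Run:
```python
from h import *
s=cv2.imread('pics/s.png')[150:290,220:390];t=cv2.imread('pics/t.png')[125:270,195:345]
g=lambda a:cv2.convertScaleAbs(a,alpha=1.7,beta=10)
cv2.imwrite('pics/sc.png',g(cv2.resize(s,None,fx=4,fy=4,interpolation=2)));cv2.imwrite('pics/tc.png',g(cv2.resize(t,None,fx=4,fy=4,interpolation=2)))
```

```text
(no output)
```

View pics/sc.png

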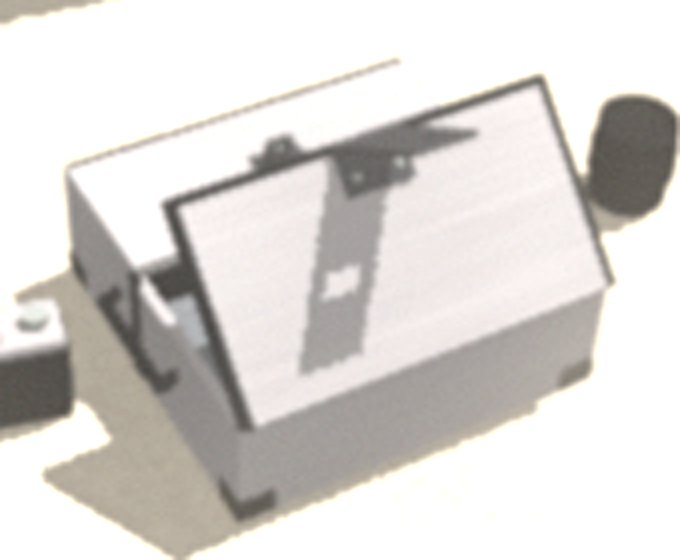

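View pics/tc.png

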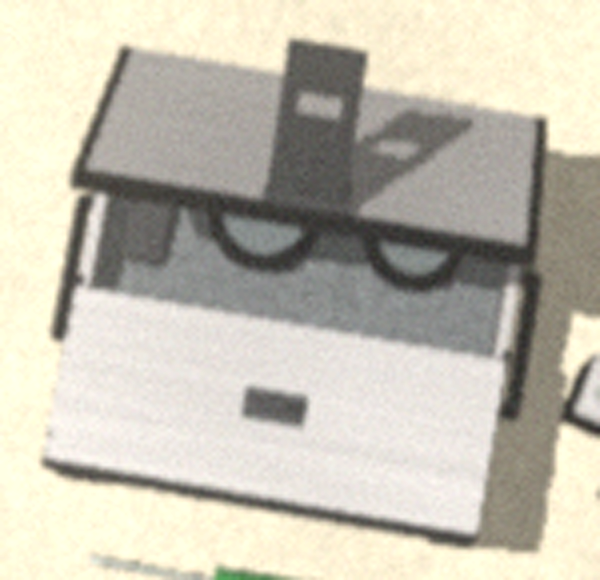

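Scene crop: lid corners at (168,205), (543,78), (612,285), (248,428); the hasp is nearly edge-on around (330–480,150). Top crop: deck front (45,463)-(473,540), lid top front edge (78,172)-(530,242), hasp tip (290,40)-(367,50). Next I fit the model to these.

```bash
cat >> h.py <<'E'
def model(p):
    x,y,yaw,l,h=p; c,s=np.cos(yaw),np.sin(yaw)
    W=lambda q:np.array([x+c*q[0]-s*q[1],y+s*q[0]+c*q[1],q[2]])
    def L(dx,yy,dz): # lid-fixed point rel. hinge
        return W([.135+dx*np.cos(l)+dz*np.sin(l), yy, .09-dx*np.sin(l)+dz*np.cos(l)])
    def H(r,yy,off=0): # along hasp r from pin
        return L(-.145-r*np.cos(h)+off*np.sin(h),yy,.017+r*np.sin(h)+off*np.cos(h))
    return W,L,H
E
python3 - <<'E'
from h import *
from scipy.optimize import least_squares
T=lambda u,v:np.array([195+u/4,125+v/4]); S=lambda u,v:np.array([220+u/4,150+v/4])
def obs(p):
    W,L,H=model(p); w=.14
    return [('top',W([-.135,w,.102]),T(45,463)),('top',W([-.135,-w,.102]),T(473,538)),
    ('top',L(-.15,w,.012),T(78,172)),('top',L(-.15,-w,.012),T(530,242)),('top',L(0,w,.012),T(125,45)),('top',L(0,-w,.012),T(545,118)),
    ('top',H(.1,.023),T(290,40)),('top',H(.1,-.023),T(367,50)),('top',W([-.072,0,.121]),T(275,400)),
    ('scene',L(-.15,-w,.012),S(168,203)),('scene',L(-.15,w,.012),S(543,77)),('scene',L(0,-w,.012),S(248,428)),('scene',L(0,w,.012),S(612,285)),
    ('scene',W([-.135,-w,.102]),S(68,165)),('scene',W([-.135,w,.102]),S(398,60)),('scene',W([.135,-w,0]),S(240,520))]
def res(p): return np.concatenate([proj(c,X)[0]-u for c,X,u in obs(p)])
r=least_squares(res,[.65,.1,-.1,.6,1.9],loss='soft_l1')
print(r.x.round(4)); print(res(r.x).reshape(-1,2).round(1).tolist())
W,L,H=model(r.x)
for n,X in dict(tip=H(.1,0),pin=H(0,0),edge=L(-.15,0,.012),catch=W([-.072,0,.121]),pinshut=W([-.01,0,.107])).items():print(n,X.round(3), 'sc',((proj('scene',X)[0]-[220,150])*4).round())
for yy in(.023,-.023):print(((proj('scene',[H(.1,yy),H(0,yy)])-[220,150])*4).round().tolist())
np.save('p.npy',r.x)
E
```

```text
[ 0.5776  0.1075 -0.1864  0.7857  1.6414]
[[-1.7, -0.5], [0.4, -0.0], [-2.3, -1.5], [1.1, 0.9], [-1.4, -1.4], [-0.1, -1.7], [-1.4, -0.7], [-0.6, 0.2], [-0.7, -0.2], [-1.8, -0.6], [-0.8, -1.4], [-1.6, 1.3], [0.1, -0.1], [-2.6, 0.2], [-1.2, -0.9], [-1.4, 0.9]]
tip [0.696 0.085 0.27 ] sc [438. 126.]
pin [0.621 0.099 0.205] sc [365. 139.]
edge [0.614 0.101 0.205] sc [359. 133.]
catch [0.507 0.121 0.121] sc [273. 137.]
pinshut [0.568 0.109 0.107] sc [316. 204.]
[[471.0, 114.0], [396.0, 129.0]]
[[404.0, 137.0], [333.0, 150.0]]
```

Run:
```python
from h import *
print(proj('scene',[.148,.53,.205]),proj('top',[.148,.53,.205]))
for n in('scene','top'):
  R,t,i=ext(n); print(n,'pos',(-R.T@t).round(3),'mtx',i['mtx'],i['k1'],'zaxis',np.array(R[2]).round(2))
  for th in('catch','lens','lid_edge'):
    d=robot.spot_in(n,th)
    if d: print(th,np.round(d[0]['at'],4),proj(n,toworld(n,d[0]['at'])).round(1))
W,L,H=model(np.load('p.npy')); X=W([-.072,0,.121])
print(X,[ (ext(n)[0]@X+ext(n)[1]).round(3) for n in('scene','top')])
```

```text
[[312.97726059  72.59051639]] [[ 90.94913442 374.88763901]]
scene pos [ 1.236 -0.5    0.91 ] mtx [[437.31853587   0.         278.20979903]
 [  0.         437.31853587 207.71989027]
 [  0.           0.           1.        ]] -0.06075992194746537 zaxis [-0.57  0.46 -0.68]
catch [0.0777 0.0481 1.1348] [[308.1 226.2]]
lens [ 0.3057 -0.0591  1.3265] [[378.7 188.3]]
lid_edge [0.0985 0.0161 1.1056] [[317.2 214.1]]
top pos [0.396 0.086 1.449] mtx [[533.94761432   0.         275.50062853]
 [  0.         533.94761432 203.97041728]
 [  0.           0.           1.        ]] -0.17905813664706613 zaxis [ 0.12  0.   -0.99]
catch [-0.0152 -0.0218  1.3615] [[269.5 195.4]]
lens [-0.295  -0.0372  1.3946] [[163.5 189.8]]
lid_edge [-0.006  -0.0998  1.3047] [[273.  163.2]]
[0.50680058 0.12086353 0.121     ] [array([ 0.029, -0.066,  1.238]), array([-0.031,  0.052,  1.332])]
```

Model fits both views (≈1 px): case at (0.578, 0.108), yaw −0.186, lid 0.79, hasp ≈1.65. The plan is to close the fingers, rise, turn the tool's y along the case's x, and move over the +y half of the lid.

jog_arm:
  steps:
    - [[0.02, -0.01, 0.03, -0.12, 0], [0.05, -0.03, 0.05, -0.24, 0], [0.08, -0.05, 0.07, -0.36, 0], [0.11, -0.07, 0.09, -0.48, 0], [0.14, -0.09, 0.11, -0.6, 0]]

```text
time_s: 1.82
position: [0.2887, 0.4386, 0.3166]
orientation: [1.334, 2.844, 0.0]
contact_force: [0.3, 0.8, -0.0]
gripper_width: 0.0641
grasp_force: 0.0
```

jog_arm:
  steps:
    - [[0.03, -0.02, 0.01, -0.12, 0], [0.06, -0.045, 0.015, -0.24, 0], [0.09, -0.07, 0.015, -0.36, 0], [0.12, -0.09, 0.015, -0.48, 0], [0.15, -0.11, 0.015, -0.6, 0]]

```text
time_s: 2.23
position: [0.4389, 0.3283, 0.3308]
orientation: [2.116, 2.322, 0.001]
contact_force: [-0.0, 0.5, 0.1]
gripper_width: 0.0307
grasp_force: 0.0
```

jog_arm:
  steps:
    - [[0.03, -0.02, 0, -0.12, 0], [0.06, -0.045, 0, -0.24, 0], [0.06, -0.07, 0, -0.285, 0], [0.06, -0.07, 0, -0.285, 0], [0.06, -0.07, 0, -0.285, 0]]

```text
time_s: 2.65
position: [0.498, 0.2589, 0.3305]
orientation: [-2.42, -2.004, -0.0]
contact_force: [-0.2, 0.5, -0.4]
gripper_width: 0.0007
grasp_force: 0.0
```

Run:
```python
from h import *
s=robot.get_state();print(s['position'],Ro.from_rotvec(s['orientation']).as_matrix()[:,1],s['gripper_width'],s['time_s'])
a=robot.read_camera('wrist')[:,:,::-1].copy()
W,L,H=model(np.load('p.npy'))
P=[L(-.15,.14,.012),L(-.15,-.14,.012),L(0,.14,.012),H(.1,.023),H(.1,-.023),H(0,.023),W([-.072,.011,.121]),W([-.072,-.011,.121]),W([-.135,.14,.102]),W([-.135,-.14,.102])]
for u in proj('wrist',P): cv2.circle(a,tuple(int(v) for v in u),3,(0,0,255),1)
cv2.imwrite('pics/w.png',a)
```

```text
[0.49798708 0.25893709 0.33049698] [ 9.82472095e-01 -1.86409709e-01 -4.74121897e-05] 0.0006563479365253295 2.65
```

View pics/w.png

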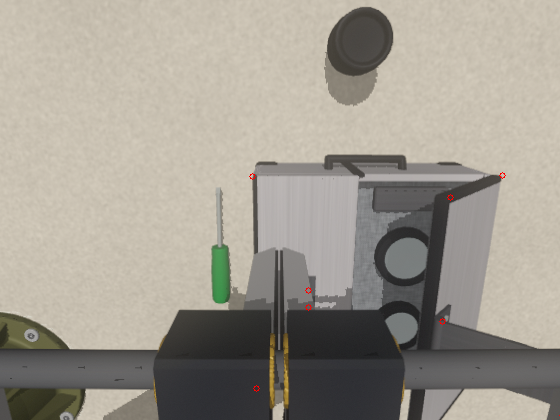

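The wrist view shows the case with the model's marks within about 10 px: deck corner (257,165) against the predicted (252,176), lid rear corner (499,177) against (503,175). So the fit is good to about 5 mm. Next I move over the lid and press down.

jog_arm:
  steps:
    - [[0.035, -0.02, 0, 0, 0], [0.07, -0.04, 0, 0, 0], [0.1, -0.06, 0, 0, 0], [0.134, -0.08, 0, 0, 0], [0.134, -0.08, -0.03, 0, 0]]

```text
time_s: 3.12
position: [0.6377, 0.1779, 0.3057]
orientation: [2.415, 2.0, 0.016]
contact_force: [0.8, 0.8, -0.2]
gripper_width: 0.0005
grasp_force: 0.0
```

jog_arm:
  steps:
    - [[0, 0, -0.02, 0, 0], [0, 0, -0.04, 0, 0], [0, 0, -0.06, 0, 0], [0, 0, -0.075, 0, 0], [0, 0, -0.09, 0, 0]]

```text
time_s: 3.53
position: [0.6311, 0.1814, 0.2094]
orientation: [-2.415, -2.008, 0.0]
contact_force: [0.9, 0.2, -0.3]
gripper_width: 0.0005
grasp_force: 0.0
```

jog_arm:
  steps:
    - [[0, 0, -0.015, 0, 0], [0, 0, -0.03, 0, 0], [0, 0, -0.045, 0, 0], [0, 0, -0.06, 0, 0], [0, 0, -0.07, 0, 0]]

```text
time_s: 3.95
position: [0.6311, 0.1812, 0.1393]
orientation: [-2.415, -2.008, 0.001]
contact_force: [-0.7, -0.3, 1.7]
gripper_width: 0.0004
grasp_force: 1.0
```

jog_arm:
  steps:
    - [[0, 0, -0.01, 0, 0], [0, 0, -0.02, 0, 0], [0, 0, -0.028, 0, 0], [0, 0, -0.034, 0, 0], [0, 0, -0.036, 0, 0]]

```text
time_s: 4.37
position: [0.6314, 0.1798, 0.1033]
orientation: [-2.418, -2.005, 0.002]
contact_force: [-1.0, -0.0, 1.6]
gripper_width: 0.0003
grasp_force: 0.7
```

jog_arm:
  steps:
    - [[0, 0, -0.001, 0, 0], [0, 0, -0.002, 0, 0], [0, 0, -0.002, 0, 0]]

```text
time_s: 4.62
position: [0.6318, 0.1798, 0.1027]
orientation: [2.418, 2.005, 0.001]
contact_force: [1.2, -0.6, 0.7]
gripper_width: 0.0005
grasp_force: 0.0
```

jog_arm:
  steps:
    - [[0, 0, -0.001, 0, 0], [0, 0, -0.002, 0, 0], [0, 0, -0.003, 0, 0], [0, 0, -0.003, 0, 0]]

```text
time_s: 4.95
position: [0.632, 0.1798, 0.1021]
orientation: [2.417, 2.005, 0.003]
contact_force: [-8.9, -1.4, 19.0]
gripper_width: 0.0005
grasp_force: 9.6
```

The lid met its stop at z 0.102 with 19 N. Now I retreat and look.

jog_arm:
  steps:
    - [[0, 0, 0.03, 0, 0], [0, 0, 0.07, 0, 0], [0, 0.02, 0.11, 0, 0], [0.03, 0.04, 0.15, 0, 0], [0.05, 0.05, 0.18, 0, 0]]

```text
time_s: 5.37
position: [0.6738, 0.2264, 0.2711]
orientation: [2.417, 2.006, 0.004]
contact_force: [-0.1, 0.1, 0.3]
gripper_width: -0.0001
grasp_force: 0.0
```

Run:
```python
from h import *
print(robot.get_state()['position'])
g=lambda a:cv2.convertScaleAbs(a,alpha=1.5,beta=10)
p=np.load('p.npy');p[3]=0
out=[]
for n,o in(('scene',(220,150)),('top',(195,125))):
  a=robot.read_camera(n)[:,:,::-1]
  c=g(cv2.resize(a[o[1]:o[1]+145,o[0]:o[0]+130],None,fx=3,fy=3,interpolation=2)); out.append(c)
  for h in(1.65,1.9,2.2):
    p[4]=h;W,L,H=model(p); print(n,h,((proj(n,[H(.1,.023),H(.1,-.023),H(0,0),W([-.072,0,.121])])-o)*3).round().tolist())
cv2.imwrite('pics/b.png',np.hstack(out))
```

```text
[0.67376753 0.22640155 0.27107347]
scene 1.65 [[269.0, 65.0], [223.0, 80.0], [237.0, 153.0], [205.0, 103.0]]
scene 1.9 [[283.0, 85.0], [237.0, 100.0], [237.0, 153.0], [205.0, 103.0]]
scene 2.2 [[298.0, 114.0], [252.0, 131.0], [237.0, 153.0], [205.0, 103.0]]
top 1.65 [[188.0, 198.0], [246.0, 208.0], [217.0, 229.0], [204.0, 299.0]]
top 1.9 [[194.0, 168.0], [251.0, 178.0], [217.0, 229.0], [204.0, 299.0]]
top 2.2 [[200.0, 139.0], [257.0, 149.0], [217.0, 229.0], [204.0, 299.0]]
```

View pics/b.png

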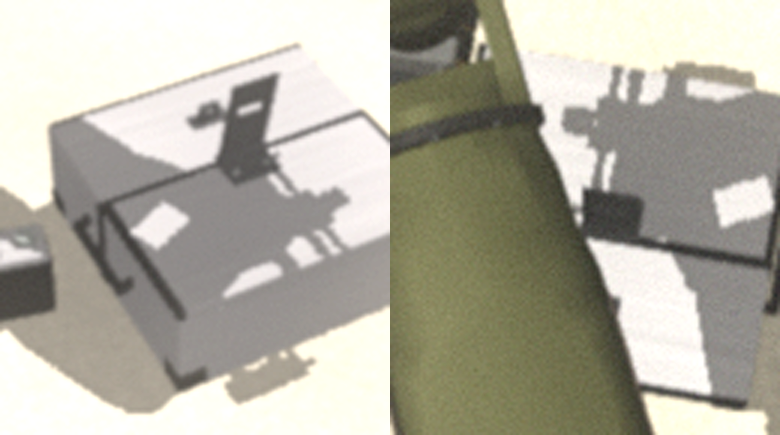

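The lid is shut and the hasp stands at about 1.75 rad: scene tip (232–280,73–92), top tip (195,187)-(252,197) in crop pixels. I go behind the hasp on its centreline and bring the tip to about z 0.158.

jog_arm:
  steps:
    - [[-0.005, -0.04, 0, 0, 0], [-0.01, -0.08, 0, 0, 0], [-0.02, -0.115, 0, 0, 0], [-0.022, -0.138, 0, 0, 0], [-0.022, -0.138, -0.02, 0, 0]]

```text
time_s: 5.88
position: [0.6523, 0.0827, 0.2511]
orientation: [2.419, 1.998, 0.007]
contact_force: [0.9, 0.4, -0.3]
gripper_width: 0.0006
grasp_force: 0.0
```

jog_arm:
  steps:
    - [[0, 0, -0.03, 0, 0], [0, 0, -0.06, 0, 0], [0, 0, -0.09, 0, 0], [0, 0, -0.1, 0, 0], [0, 0, -0.1, 0, 0]]

```text
time_s: 6.3
position: [0.6505, 0.087, 0.1445]
orientation: [-2.416, -2.004, 0.006]
contact_force: [-0.2, -0.2, 0.4]
gripper_width: 0.0002
grasp_force: 0.0
```

jog_arm:
  steps:
    - [[-0.015, 0.006, 0.008, 0, 0], [-0.03, 0.01, 0.008, 0, 0], [-0.045, 0.013, 0.008, 0, 0], [-0.06, 0.015, 0.008, 0, 0], [-0.072, 0.018, 0.008, 0, 0]]

```text
time_s: 6.72
position: [0.5797, 0.1054, 0.1578]
orientation: [2.416, 2.004, 0.004]
contact_force: [1.2, -1.2, 1.0]
gripper_width: 0.0006
grasp_force: 0.4
```

jog_arm:
  steps:
    - [[-0.007, 0.001, 0, 0, 0], [-0.014, 0.002, -0.003, 0, 0], [-0.022, 0.004, -0.006, 0, 0], [-0.022, 0.004, -0.006, 0, 0]]

```text
time_s: 7.05
position: [0.5572, 0.1094, 0.1497]
orientation: [2.418, 2.006, 0.001]
contact_force: [0.9, 0.2, -0.2]
gripper_width: 0.0006
grasp_force: 0.0
```

jog_arm:
  steps:
    - [[-0.006, 0.001, -0.006, 0, 0], [-0.011, 0.002, -0.012, 0, 0], [-0.016, 0.003, -0.02, 0, 0], [-0.019, 0.004, -0.027, 0, 0], [-0.019, 0.004, -0.027, 0, 0]]

```text
time_s: 7.47
position: [0.5375, 0.1133, 0.1203]
orientation: [-2.417, -2.005, 0.004]
contact_force: [0.3, 0.2, -0.1]
gripper_width: 0.0002
grasp_force: 0.0
```

Run:
```python
from h import *
g=lambda a:cv2.convertScaleAbs(a,alpha=1.5,beta=10)
o=(220,150);a=robot.read_camera('scene')[:,:,::-1]
cv2.imwrite('pics/c.png',g(cv2.resize(a[110:270,210:390],None,fx=4,fy=3.75,interpolation=2)))
```

```text
(no output)
```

View pics/c.png

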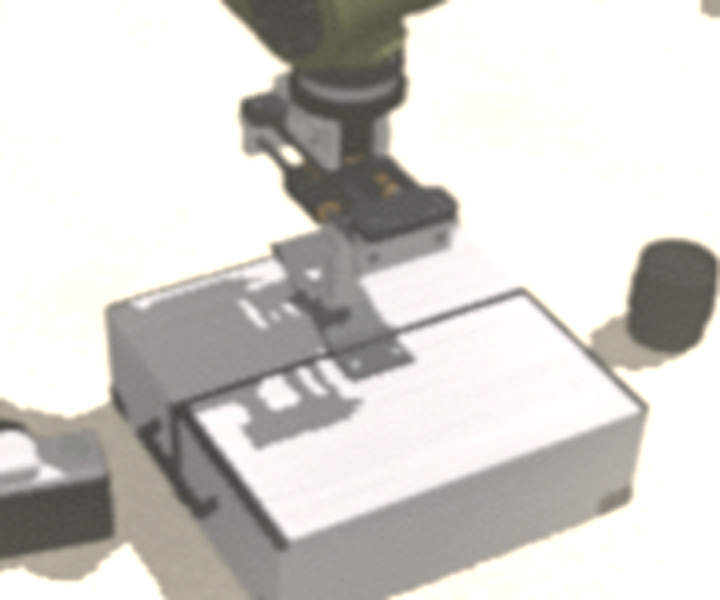

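The hasp is down to a low angle, with its tip near (290,245), the slot at (315,272) and the fingers on the strap at (335,310). I press on to flat.

jog_arm:
  steps:
    - [[-0.001, 0, -0.004, 0, 0], [-0.001, 0, -0.008, 0, 0], [-0.001, 0, -0.011, 0, 0], [-0.001, 0, -0.013, 0, 0], [-0.001, 0, -0.013, 0, 0]]

```text
time_s: 7.93
position: [0.5376, 0.1132, 0.1088]
orientation: [-2.418, -2.005, 0.001]
contact_force: [-0.1, -0.8, 0.1]
gripper_width: 0.0004
grasp_force: 0.0
```

jog_arm:
  steps:
    - [[0, 0, -0.001, 0, 0], [0, 0, -0.002, 0, 0], [0, 0, -0.003, 0, 0], [0, 0, -0.003, 0, 0]]

```text
time_s: 8.27
position: [0.5379, 0.1132, 0.1079]
orientation: [2.418, 2.005, 0.001]
contact_force: [-8.3, -0.7, 17.5]
gripper_width: 0.0002
grasp_force: 8.5
```

The hasp bottomed at z 0.108 with 17 N, which matches its closed height. Now I retreat.

jog_arm:
  steps:
    - [[0, 0, 0.03, 0, 0], [0, 0, 0.07, 0, 0], [0, 0, 0.11, 0, 0], [-0.02, 0.04, 0.15, 0, 0], [-0.05, 0.07, 0.16, 0, 0]]

```text
time_s: 8.68
position: [0.5, 0.1703, 0.2631]
orientation: [2.42, 2.001, 0.007]
contact_force: [0.7, -0.1, 0.2]
gripper_width: 0.0002
grasp_force: 0.0
```

jog_arm:
  steps:
    - [[-0.03, 0.03, 0, 0, 0], [-0.06, 0.06, 0, 0, 0], [-0.09, 0.09, 0, 0, 0], [-0.1, 0.1, 0, 0, 0], [-0.1, 0.1, 0, 0, 0]]

```text
time_s: 9.1
position: [0.3966, 0.2725, 0.26]
orientation: [-2.414, -2.01, -0.001]
contact_force: [0.2, -0.3, -0.3]
gripper_width: 0.0004
grasp_force: 0.0
```

Run:
```python
from h import *
s=robot.get_state();print(s['position'],s['contact_force'])
g=lambda a:cv2.convertScaleAbs(a,alpha=1.5,beta=10)
a=robot.read_camera('scene')[:,:,::-1];b=robot.read_camera('top')[:,:,::-1]
cv2.imwrite('pics/d.png',np.hstack([g(cv2.resize(x,None,fx=3,fy=3,interpolation=2)) for x in(a[140:290,220:350],b[130:280,200:330])]))
```

```text
[0.39663723 0.27246768 0.25999791] [ 0.1622018  -0.34014489 -0.25612616]
```

View pics/d.png

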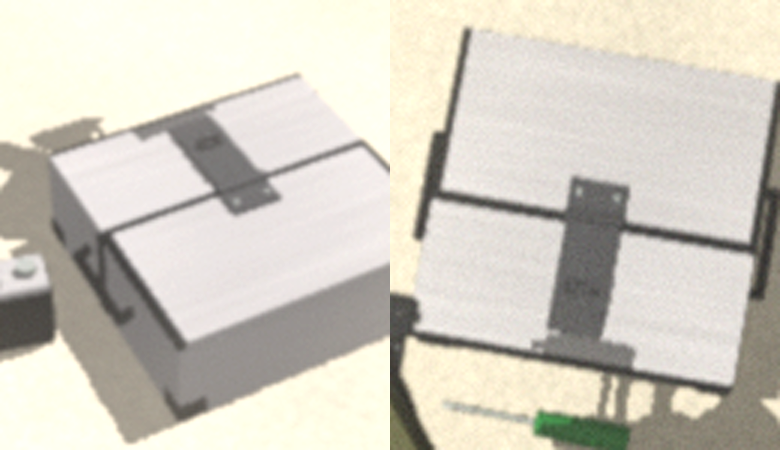

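The lid is shut and the hasp lies flat with the catch through its slot: scene (208,140), top (580,288). The screwdriver is in place and the robot is clear.

```bash
python3 -c "
from plant import robot
print(robot.finish_job())"
```

```text
the job is handed in; nothing more can be done
None
```

The lid was pushed shut, then the hasp was swung flat over the catch; the camera, lens and screwdriver were not touched, and the job was handed in at about 9 s (no verdict was returned).

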